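# Drain the pastry tongs and hang them on the rail

### The arm

A 6-joint arm with a two-finger parallel gripper is mounted at the origin on the work surface. World frame = base frame: x ahead of the robot, y to its left, z up, the work surface at z = 0. Lengths are in mm, angles in degrees, forces in N, time in s.
With the tool pointing down it reaches from about 300 to 850 mm from the base axis. Payload 4.2 kg.
Tool frame: the origin (TCP) lies between the finger pads; the fingertips stand 14 mm ahead of it and the grasp point (between the pads) lies 5 mm behind it (env.finger_overhang is the distance from the TCP to the fingertips, in mm); z points along the fingers, y is the line along which they close (so a half turn about z gives the same grasp; the last joint's range is limited). The gripper opens to 91 mm and grips with 3 to 60 N. Pads are 32 mm wide; open, the fingers measure 118 mm over their backs; the gripper's body (76 mm by 178 mm) begins 60 mm behind the grasp point.
Start: joints at [64.802, 18.312, 89.639, -0, 72.044, -1.146], TCP at [234.361, 525.087, 227.976] pointing down, gripper open.
Joint ranges: [-177.97, 177.97], [-48.28, 115.42], [12.27, 149.76], [-77.06, 257.06], [2.81, 150.46], [-146.56, 146.56]. Speed limits (degrees/s): [147.25, 147.25, 180, 180, 180, 180].

### API

Orientations are given as [roll, pitch, yaw] about the fixed x, y, z axes, in that order (R = Rz(yaw) Ry(pitch) Rx(roll)).
In Python, from workcell import status, cams, env, finder gives the robot as it stands.
- The arm moves only by the tool apply_moves, never from a script. Its argument "increments" is a list of rows, each a list of 7 numbers: the opening, from -1 (shut) to 1 (fully open), then the shift along the world's x, y, z in m, then the turn, a rotation vector about the world's x, y, z in degrees. In form: [[gripper, x, y, z, ax, ay, az], ...]. A call has 1 to 5 rows; each row shifts and turns the commanded pose from where the row before left it; what a row does not reach is not made up. A row lasts 1/12 s, in which the tool goes at most 41.7 mm and 7.16 degrees, less where a joint would pass 70% of its speed; a pose out of reach is approached as far as the arm can. A call with a gripper value outside its range is refused whole. The fingers move at their own pace and stop on an object; "newtons" is the grip in N (left out, the last holds). Time passes only in rows, so rows that do not move let the fingers close. It gives the time, the measured TCP pose, the force, the opening and the grip force at its end, in the units of the state.
- status.state(): the state, without advancing time (a new reading comes with each control period).
- cams.grab_frame(name): name is "scene" or "top"; returns a dict with "color" (400x640x3 uint8, red, green, blue), "intrinsics" (3x3 intrinsics, pixels), "R" (3x3) and "t" (3): a world point X has camera coordinates R X + t. Camera axes: x right, y down, z forward; pixel columns grow to the right and rows downward; lengths in mm; the calibration is good to about 2 mm. A picture is of the moment at which its call begins. There is no depth.
- env.job_done(): hands the job in; it is judged then, once.
Trained networks look in the newest picture that a camera, given by its name, has taken for a name from the list of things; names that differ only in an ending like _2 or _b are one class to them, and where a whole thing is asked for, a point or a joint stands for the part that bears it (a point fixed in the world has none). Each returns a list of dicts, best first, with "score" (0 to 1); they miss things now and then, are a little off and sometimes report something else, mostly with a low value. They report only what shows in the picture. A call takes as long as a camera call. They do not tell look-alikes from the thing itself.
- finder.boxes_of(query, camera): "rect" ([left, top, width, height] in pixels, round what is visible of it).
- finder.trace(query, camera): "pixels" (400x640 bool, what is visible of it) and "rect" ([left, top, width, height] in pixels, round what is visible of it).
The state is a dict: "time_s": time; "qpos": joint angles; "qvel": joint speeds; "effort": joint torques, N m; "ee_pos": TCP position; "ee_rot": TCP orientation; "force": force on the tool from outside, world axes, zero at the start; "torque": the same for the moment, N m; "gripper_width": finger opening in mm; "gripper_force": force on a finger pad.
Only numpy, scipy, OpenCV 4.12 (cv2) and the standard library are available. Lean on these libraries where they do the work, as an engineer would, in place of code of your own. Each camera call takes 0.05 s, during which the arm holds its last target. There are 200 camera calls.

### The job

Take the pastry tongs out of the utensil caddy and stand them upright on the flat drip tray, letting go of them there so that they drain. Then pick them up again and hang them astride the rail, between its two round stops, with one blade on either side of the bar and the closed end resting down on the bar. Do not disturb the pepper mill, the bottle or the ramekin.

Things in the scene. Friction and masses are not known exactly. Their poses are not given: they have to be found in the camera images.
- tongs: Stiff steel pastry tongs, an upside-down U, 56 mm wide (x), 120 mm high, closed end (crown) up, standing in the caddy along its axes. Origin between the blade ends, at their level; z to the crown. Crown: flat bridge 56 (x) by 40 (y), 6 thick, top at z = 120. Blades: plates at x = -28..-23 and 23..28, 40 wide in y, 46 wide in the lowest 56. Half a turn about z looks alike. 130 g.
- tongs_crown (a point): The middle of the underside of the tongs' crown, 114 mm above the tongs' origin: this is the spot that rests on the bar.
- caddy: Fixed open-topped aluminium caddy, outside 86 (x) by 172 (y) by 112 mm high, walls and floor 5 thick. Origin at the centre of its underside. The tongs' blades stand about 10 from its long walls: fingers fit only on the tongs' 40 mm sides, towards the caddy's two y ends.
- tray: Fixed flat dark steel drip tray, a plate 180 (x) by 160 (y) and 10 mm thick with narrow bright ribs, without a rim. Origin at the centre of its underside; its top is at z = 10 mm. It and the caddy may be on either side.
- rail: Fixed brass rail: horizontal bar, 14 mm diameter, 350 mm long, along y, axis 165 above the counter, on posts of 16 diameter at y = -170 and 170 (feet 60 diameter). Origin on the counter below the bar's middle. Two round stops on the bar (discs, 36 diameter, 8 thick) face each other at y = -33 and 33, 66 apart, 11 proud of the bar: no room for fingers on the tongs' 40 sides.
- stops (a point): The point on the bar's axis midway between the two stops, 165 mm above the counter; y runs along the bar, z up.
- mill: Bystander: loose turned dark wooden pepper mill, 56 mm diameter, 158 mm high, origin at the centre of its underside.
- bottle: Bystander: loose amber glass bottle, 60 mm diameter, 165 mm high, origin at the centre of its underside.
- ramekin: Bystander: loose small white bowl, 84 mm diameter, 45 mm high, origin at the centre of its underside.
Mind the look-alikes: they are no part of the job. Leave any red look-alike of the tongs alone.

How it is judged (in metres and radians):
On the way:
1. the tongs stand upright on the drip tray, let go (x of tongs in the frame of tray between -0.085 and 0.085 m and y of tongs in the frame of tray between -0.075 and 0.075 m and height (world z) of tongs between 0.006 and 0.016 m and angle between tongs's own z axis and vertical below 0.1 rad and contact force between tongs and tray above 0.2 N and contact force between tongs and the arm below 0.05 N and contact force between tongs and the fingers below 0.05 N), for 0.2 s.
At the end, for the whole second after the job is handed in: Tongs at rest astride the bar, borne by the rail: crown underside's middle within 24 mm of the bar axis across it, within 20 mm of the stops' midpoint along it, 8 mm below to 13.5 mm above the axis (7 when resting); within 0.45 rad of upright and 0.1 rad of level along the bar (x of tongs_crown in the frame of stops between -0.024 and 0.024 m and y of tongs_crown in the frame of stops between -0.02 and 0.02 m and z of tongs_crown in the frame of stops between -0.008 and 0.0135 m and angle between tongs's own z axis and vertical below 0.45 rad and angle between tongs's own y axis and vertical between 1.47 and 1.67 rad and contact force between tongs and rail above 0.2 N and linear speed of tongs below 0.02 m/s and angular speed of tongs below 0.2 rad/s); the robot touches nothing.
It fails at once if the mill is moved more than 30 mm or tipped (distance of mill from where it was at the start of the episode above 0.03 m or angle between mill's own z axis and vertical above 0.4 rad).
It fails at once if the bottle is moved more than 30 mm or tipped (distance of bottle from where it was at the start of the episode above 0.03 m or angle between bottle's own z axis and vertical above 0.4 rad).
It fails at once if the ramekin is moved more than 30 mm or tipped (distance of ramekin from where it was at the start of the episode above 0.03 m or angle between ramekin's own z axis and vertical above 0.4 rad).
It also fails if it takes over 54 s, if anything falls off the work surface, if the arm or the gripper's body presses on something with over 40 N, if the wrist force passes 120 N, or if a joint passes its speed limit or range.

## Working session

There is one attempt and no reset: what is moved stays moved. The work goes in short steps, Python scripts to look and compute and a tool call to move; the robot and the scene stay as the last step left them, time stands still between calls to the robot, and variables do not carry over. Pictures are saved under pics/ and viewed, at most 10 in all, crops included, and the job is handed in when it is done.

Besides the shell and the picture viewer there is one more tool, called after "Request:" as name([rows], argument=value, ...), one row to a line, values as JSON. apply_moves: Moves the arm, as the interface text tells. Its arguments: {"type":"object","properties":{"increments":{"type":"array","items":{"type":"array","items":{"type":"number"}}},"newtons":{"type":"number"}},"required":["increments"]}

```bash
mkdir -p pics
python3 - <<'E'
from workcell import status,cams,env,finder
import cv2,numpy as np
for c in("scene","top"):
    f=cams.grab_frame(c); cv2.imwrite(f"pics/{c}0.png",f["color"][:,:,::-1])
    print(c,np.round(f["intrinsics"],1).tolist(),np.round(f["R"],3).tolist(),np.round(f["t"]).tolist())
    for q in("tongs","caddy","tray","rail","mill","bottle","ramekin"):
        print(q,[(np.round(d["rect"]).tolist(),round(d["score"],2)) for d in finder.boxes_of(q,c)][:4])
s=status.state();print(s)
E
```

```text
scene [[512.9, 0.0, 323.7], [0.0, 512.9, 194.9], [0.0, 0.0, 1.0]] [[0.264, 0.964, 0.017], [0.729, -0.188, -0.658], [-0.632, 0.186, -0.753]] [-128.0, -350.0, 2021.0]
tongs [([230.0, 171.0, 19.0, 26.0], 0.83), ([176.0, 176.0, 30.0, 35.0], 0.79), ([430.0, 183.0, 20.0, 38.0], 0.23)]
caddy [([206.0, 164.0, 66.0, 59.0], 0.61)]
tray [([362.0, 154.0, 56.0, 40.0], 0.72)]
rail [([288.0, 180.0, 119.0, 74.0], 0.9)]
mill [([364.0, 153.0, 52.0, 41.0], 0.64), ([429.0, 185.0, 22.0, 35.0], 0.6)]
bottle [([222.0, 218.0, 20.0, 44.0], 0.93)]
ramekin []
top [[381.1, 0.0, 314.9], [0.0, 381.1, 199.0], [0.0, 0.0, 1.0]] [[0.015, -1.0, -0.006], [-0.998, -0.014, -0.055], [0.055, 0.006, -0.998]] [-38.0, 584.0, 1014.0]
tongs [([449.0, 250.0, 43.0, 33.0], 0.92), ([398.0, 234.0, 28.0, 28.0], 0.63)]
caddy [([369.0, 224.0, 84.0, 48.0], 0.91)]
tray [([178.0, 214.0, 69.0, 72.0], 0.92)]
rail [([207.0, 162.0, 154.0, 27.0], 0.86)]
mill [([155.0, 155.0, 37.0, 27.0], 0.72)]
bottle [([412.0, 158.0, 35.0, 30.0], 0.74)]
ramekin []
{'time_s': 0.8, 'qpos': array([ 6.48030181e+01,  1.83098235e+01,  8.96385590e+01,  1.71152410e-03,
        7.20431283e+01, -1.14641100e+00]), 'qvel': array([-0.02050235,  0.092704  ,  0.0567447 ,  0.08058261,  0.00902108,
       -0.04629663]), 'effort': array([-5.89393330e-04, -4.12296903e+01, -2.32223940e+01,  7.26897782e-02,
        3.76728969e-02, -1.66302539e-05]), 'ee_pos': array([234.34145237, 525.10282671, 227.99975608]), 'ee_rot': array([ 1.79991480e+02, -1.45805918e-03,  1.55948902e+02]), 'force': array([0.15483511, 0.35589932, 0.77204288]), 'torque': array([-0.0148246 , -0.03202346, -0.0055073 ]), 'gripper_force': 0.0, 'gripper_width': 90.9829450117147}
```

View pics/scene0.png

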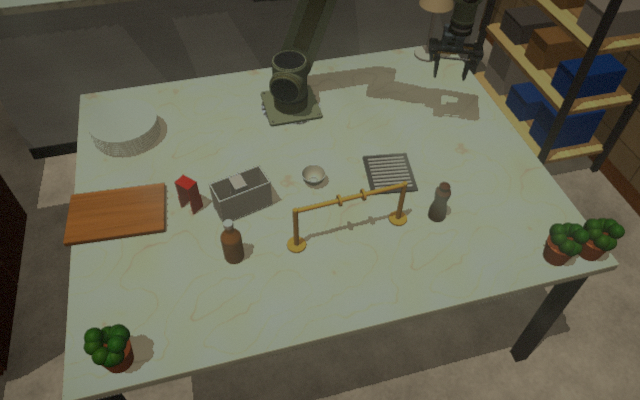

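View pics/top0.png

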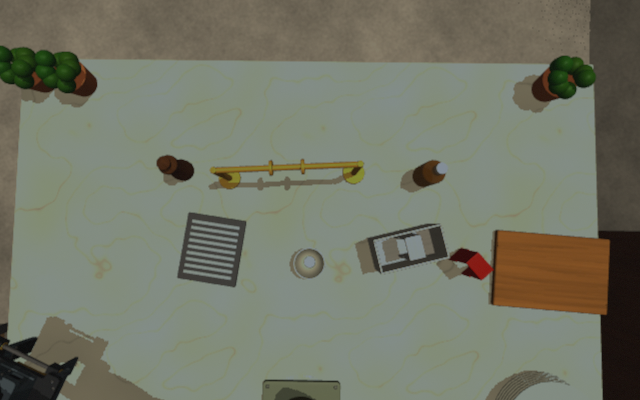

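The first picture (scene) shows the grey caddy at (242,193) with the tongs' crown at (238,181). The red look-alike is at (189,192), the tray at (389,172), the rail from (296,210) to (404,186), the mill at (439,202), the bottle at (232,240) and the ramekin at (314,175).

The second picture (top) shows the caddy at (410,247) with a pale crown at about (413,246). The red look-alike is at (478,264), the tray at (212,250), and the rail at y-row 167 with stops at (271,167) and (302,166).

Candidates for the tongs are the steel crown inside the caddy at top (413,246) and the red piece at (478,264), which lies outside the caddy. The mill was also reported as tongs at scene (440,202). I choose the one in the caddy and will check it in a crop.

```bash
cat > h.py <<'E'
import numpy as np,cv2
from workcell import status,cams,env,finder
def cam(c): return cams.grab_frame(c)
def ray(f,uv,z):
    K,R,t=(np.array(f[k],float) for k in("intrinsics","R","t"))
    C=-R.T@t; d=R.T@np.linalg.solve(K,np.array([uv[0],uv[1],1.]))
    return (C+d*(z-C[2])/d[2])[:2]
def proj(f,X):
    K,R,t=(np.array(f[k],float) for k in("intrinsics","R","t"))
    p=K@(R@np.array(X,float)+t); return p[:2]/p[2]
E
python3 - <<'E'
from h import *
f=cam("top");g=cam("scene")
a=cv2.resize(f["color"][205:295,350:500],None,fx=5,fy=5,interpolation=cv2.INTER_CUBIC)
cv2.imwrite("pics/crop1.png",a[:,:,::-1])
K=-f["R"].T@f["t"];print("camtop",K)
for q,z in(("tongs",119),("caddy",112),("tray",10),("rail",165)):
    for d in finder.trace(q,"top")[:2]:
        pts=np.argwhere(d["pixels"])[:,::-1]
        w=np.array([ray(f,p,z) for p in pts]).astype(np.float32)
        (c,s,ang)=cv2.minAreaRect(w);print(q,round(d["score"],2),np.round(d["rect"]),np.round(c),np.round(s),round(ang,1),"mean",w.mean(0).round())
for n,uv,z in(("stopA",(271,167),165),("stopB",(302,166),165),("barL",(214,170),165),("barR",(361,164),165),("ram",(309,263),30),("mill",(167,160),158),("bottle",(440,168),165)): print(n,ray(f,uv,z).round())
E
```

```text
camtop [ 527.48301895  -35.86385777 1044.08836932]
tongs 0.89 [449. 249.  44.  33.] [ 428. -405.] [90. 60.] 43.3 mean [ 430. -408.]
tongs 0.55 [396. 232.  29.  26.] [ 467. -260.] [63. 61.] 12.1 mean [ 467. -265.]
caddy 0.82 [368. 223.  83.  48.] [ 463. -257.] [ 96. 188.] 13.6 mean [ 463. -255.]
caddy 0.29 [209. 161. 156.  30.] [641.  42.] [ 65. 380.] 3.1 mean [647.  35.]
tray 0.84 [178. 211.  71.  76.] [445. 250.] [163. 179.] 81.7 mean [444. 249.]
rail 0.64 [211. 161. 150.  27.] [636.  36.] [ 59. 353.] 3.1 mean [640.  34.]
stopA [649.  73.]
stopB [652.   1.]
barL [640. 205.]
barR [ 659. -136.]
ram [414. -16.]
mill [663. 318.]
bottle [ 652. -319.]
```

View pics/crop1.png

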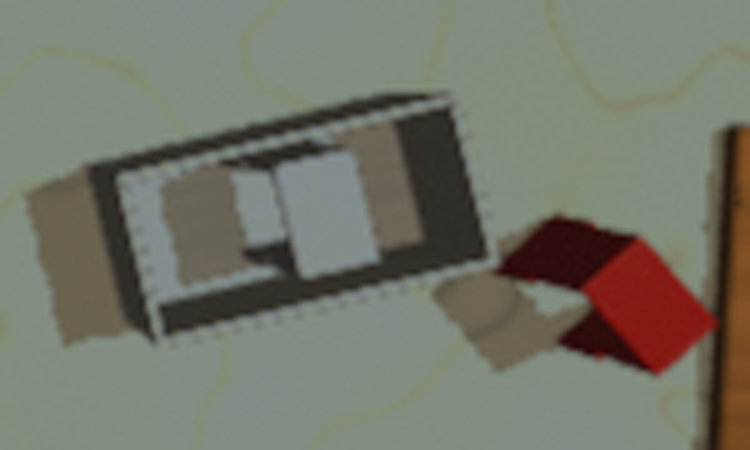

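The crop shows the steel tongs' crown as a bright quadrilateral at crop (275,165), (350,147), (382,262), (302,280), inside the caddy. The red look-alike stands outside at about crop (650,305). So I take the steel tongs in the caddy.

Run:
```python
from h import *
f=cam("top");g=cam("scene");im=f["color"]
def quad(P,z):
    w=np.array([ray(f,p,z) for p in P]);e=np.diff(np.vstack([w,w[:1]]),axis=0)
    print(" centre",w.mean(0).round(1),"sides",np.linalg.norm(e,axis=1).round(1),"dirs",np.degrees(np.arctan2(e[:,1],e[:,0])).round(1))
cr=lambda L:[((x+.5)/5-.5+350,(y+.5)/5-.5+205) for x,y in L]
print("crown");quad(cr([(275,165),(350,147),(382,262),(302,280)]),125)
print("rim");quad(cr([(118,177),(455,97),(490,262),(160,340)]),112)
m=finder.trace("tray","top")[0]["pixels"].astype(np.uint8)
# refined: dark tray mask
hsv=cv2.cvtColor(im,cv2.COLOR_RGB2HSV)
print("tray");
c=max(cv2.findContours(cv2.morphologyEx((im[205:295,165:260].mean(2)<90).astype(np.uint8),cv2.MORPH_CLOSE,np.ones((7,7))),0,2)[0],key=cv2.contourArea)
quad(cv2.boxPoints(cv2.minAreaRect(c))+[165,205],10)
# rail: yellow pixels
crop=cv2.resize(im[150:200,200:370],None,fx=4.7,fy=4.7,interpolation=cv2.INTER_CUBIC)
crop2=cv2.resize(g["color"][175:260,280:415],None,fx=5,fy=4.5,interpolation=cv2.INTER_CUBIC)
cv2.imwrite("pics/rail.png",cv2.vconcat([crop,cv2.resize(crop2[:340],(crop.shape[1],340))])[:,:,::-1])
print(crop.shape,crop2.shape)
```

```text
crown
 centre [ 466.  -271.4] sides [37.1 56.7 39.3 56.1] dirs [ -75.7 -164.4  103.4   13.4]
rim
 centre [ 462.4 -264.4] sides [168.9  81.3 164.6  81. ] dirs [ -75.9 -168.2  104.    14.9]
tray
 centre [445.4 248.6] sides [179.6 160.8 179.2 159.3] dirs [ -7.6 -98.6 171.9  81.6]
(235, 799, 3) (382, 675, 3)
```

View pics/rail.png

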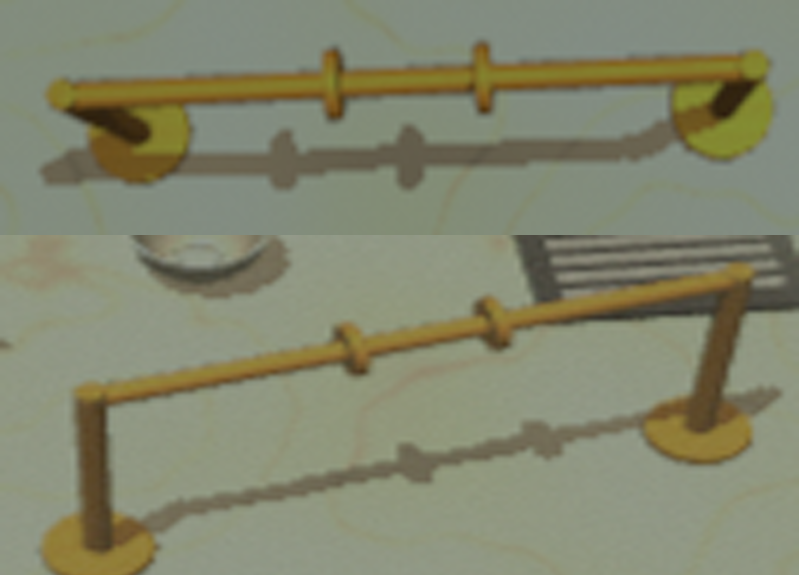

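The top half shows the stops at crop (333,84) and (483,77), and the bar from (62,95) to (755,64). The lower half (scene view) agrees. Next I move over the caddy.

Request:
apply_moves([
  [1, 0.0116, -0.0398, 0.001, 0, 0, -7.1],
  [1, 0.0116, -0.0398, 0.001, 0, 0, -7.1],
  [1, 0.0116, -0.0398, 0.001, 0, 0, -7.1],
  [1, 0.0116, -0.0398, 0.001, 0, 0, -7.1],
  [1, 0.0116, -0.0398, 0.001, 0, 0, -7.1],
])

```text
time_s: 1.67
ee_pos: [292.4, 324.3, 233.0]
ee_rot: [180.0, 0.0, 120.2]
force: [1.8, -0.1, -0.6]
gripper_width: 91.1
gripper_force: 0.0
```

Request:
apply_moves([
  [1, 0.0116, -0.0398, 0.001, 0, 0, -7.1],
  [1, 0.0116, -0.0398, 0.001, 0, 0, -7.1],
  [1, 0.0116, -0.0398, 0.001, 0, 0, -7.1],
  [1, 0.0116, -0.0398, 0.001, 0, 0, -7.1],
  [1, 0.0116, -0.0398, 0.001, 0, 0, -7.1],
])

```text
time_s: 2.08
ee_pos: [350.4, 125.2, 238.4]
ee_rot: [179.9, -0.0, 84.6]
force: [0.5, 0.5, -0.1]
gripper_width: 91.4
gripper_force: 0.0
```

Request:
apply_moves([
  [1, 0.0116, -0.0398, 0.001, 0, 0, -7.1],
  [1, 0.0116, -0.0398, 0.001, 0, 0, -7.1],
  [1, 0.0116, -0.0398, 0.001, 0, 0, -7.1],
  [1, 0.0116, -0.0398, 0.001, 0, 0, -7.1],
  [1, 0.0116, -0.0398, 0.001, 0, 0, -7.1],
])

```text
time_s: 2.5
ee_pos: [408.4, -74.1, 243.4]
ee_rot: [179.9, -0.0, 49.1]
force: [1.7, 0.7, 0.0]
gripper_width: 91.4
gripper_force: 0.0
```

Request:
apply_moves([
  [1, 0.0116, -0.0398, 0, 0, 0, -7.1],
  [1, 0.0116, -0.0398, 0, 0, 0, -7.1],
  [1, 0.0116, -0.0398, 0, 0, 0, -7.1],
  [1, 0.0116, -0.0398, 0, 0, 0, -7.1],
  [1, 0.0116, -0.0398, 0, 0, 0, -7.1],
])

```text
time_s: 2.92
ee_pos: [466.4, -273.1, 243.1]
ee_rot: [180.0, -0.0, 13.6]
force: [1.7, 0.7, 0.2]
gripper_width: 91.3
gripper_force: 0.0
```

Run:
```python
from h import *
g=cam("scene");f=cam("top")
im=cv2.resize(g["color"][130:230,180:290],None,fx=6,fy=6,interpolation=cv2.INTER_CUBIC).copy()
def outl(c,yaw,hx,hy,z,col):
    a=np.radians(yaw);R=np.array([[np.cos(a),-np.sin(a)],[np.sin(a),np.cos(a)]])
    P=[proj(g,[*(np.array(c)+R@np.array(s)*1.),z]) for s in((-hx,-hy),(hx,-hy),(hx,hy),(-hx,hy))]
    P=((np.array(P)-[180,130]+.5)*6-.5).astype(np.int32);cv2.polylines(im,[P],True,col,1)
outl((466,-271.4),14,28,20,125,(255,0,0));outl((463.,-264.4),14,43,86,112,(0,255,0))
cv2.imwrite("pics/ov.png",im[:,:,::-1])
u=lambda x,y:((x+.5)/4.7-.5+200,(y+.5)/4.7-.5+150)
A,B=ray(f,u(333,84),165),ray(f,u(483,77),165);E1,E2=ray(f,u(62,95),173),ray(f,u(755,64),173)
print(A,B,(A+B)/2,np.linalg.norm(A-B));print(E1,E2,(E1+E2)/2,np.linalg.norm(E1-E2),np.degrees(np.arctan2(*(E1-E2)[::-1])))
S=lambda x,y:((x+.5)/(5*799/675)-.5+280,(y-235+.5)/4.5-.5+175)
print("scene")
A,B=ray(g,S(352,349),165),ray(g,S(494,323),165);print(A,B,(A+B)/2,np.linalg.norm(A-B))
```

```text
[647.99352742  74.17187303] [6.52503728e+02 9.25963056e-02] [650.24862794  37.13223467] 74.21644799609359
[639.62781576 205.91037682] [ 659.61519423 -133.24360694] [649.621505    36.33338494] 339.7424318549228 93.3727140160198
scene
[649.48680205  -1.59200608] [645.65464286  72.85807266] [647.57072245  35.63303329] 74.54863961457056
```

View pics/ov.png

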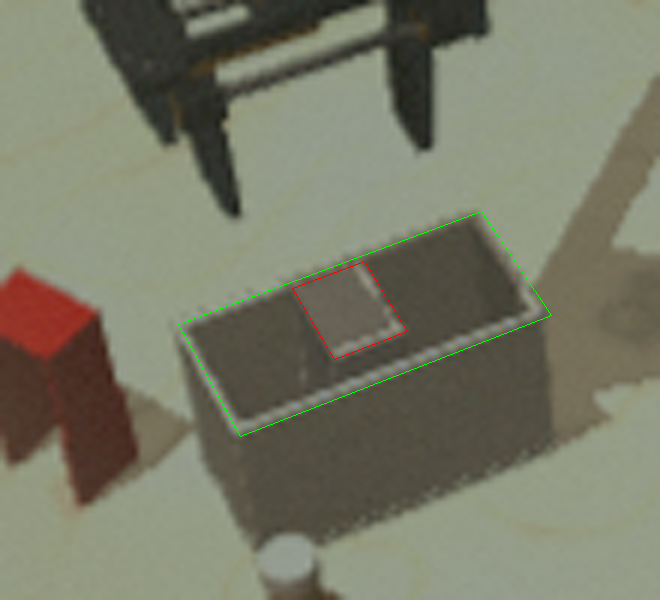

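The overlay fits. The red crown outline sits on the steel crown at about (350,310) and the green outline sits on the caddy rim. The open fingers hang above it. Next I go down and grip.

Request:
apply_moves([
  [1, 0, 0.001, -0.03, 0, 0, 0.4],
  [1, 0, 0, -0.03, 0, 0, 0],
  [1, 0, 0, -0.03, 0, 0, 0],
  [1, 0, 0, -0.025, 0, 0, 0],
  [1, 0, 0, -0.015, 0, 0, 0],
])

```text
time_s: 3.43
ee_pos: [464.6, -268.2, 110.3]
ee_rot: [-179.8, 0.2, 14.4]
force: [0.2, -0.3, -0.3]
gripper_width: 90.9
gripper_force: 0.0
```

Request:
apply_moves([
  [1, 0, 0, 0, 0, 0, 0],
  [-1, 0, 0, 0, 0, 0, 0],
  [-1, 0, 0, 0, 0, 0, 0],
  [-1, 0, 0, 0, 0, 0, 0],
  [-1, 0, 0, 0, 0, 0, 0],
], newtons=20)

```text
time_s: 3.85
ee_pos: [467.1, -270.2, 114.4]
ee_rot: [179.9, -0.1, 14.4]
force: [0.5, -0.2, -0.5]
gripper_width: 67.4
gripper_force: 0.0
```

Request:
apply_moves([
  [-1, 0, 0, 0, 0, 0, 0],
  [-1, 0, 0, 0, 0, 0, 0],
  [-1, 0, 0, 0, 0, 0, 0],
  [-1, 0, 0, 0, 0, 0, 0],
])

```text
time_s: 4.18
ee_pos: [466.4, -270.0, 113.2]
ee_rot: [180.0, -0.0, 14.3]
force: [-0.9, -0.5, 0.7]
gripper_width: 40.8
gripper_force: 0.1
```

Request:
apply_moves([
  [-1, 0, 0, 0, 0, 0, 0],
  [-1, 0, 0, 0, 0, 0, 0],
  [-1, 0, 0, 0, 0, 0, 0],
  [-1, 0, 0, 0.005, 0, 0, 0],
  [-1, 0, 0, 0.01, 0, 0, 0],
])

```text
time_s: 4.6
ee_pos: [465.4, -269.3, 127.1]
ee_rot: [-179.9, 0.1, 14.3]
force: [0.1, 0.5, -2.1]
gripper_width: 39.8
gripper_force: 20.0
```

Request:
apply_moves([
  [-1, 0, 0, 0.02, 0, 0, 0],
  [-1, 0, 0, 0.03, 0, 0, 0],
  [-1, 0, 0, 0.035, 0, 0, 0],
  [-1, 0, 0, 0.035, 0, 0, 0],
  [-1, 0, 0, 0.025, 0, 0, 0],
])

```text
time_s: 5.02
ee_pos: [466.8, -270.2, 277.0]
ee_rot: [179.8, -0.2, 14.3]
force: [0.7, -0.6, -1.3]
gripper_width: 39.9
gripper_force: 20.0
```

Run:
```python
from h import *
g=cam("scene")
cv2.imwrite("pics/lift.png",cv2.resize(g["color"][110:240,160:320],None,fx=4,fy=4,interpolation=cv2.INTER_CUBIC)[:,:,::-1])
s=status.state();print(s["ee_pos"],s["gripper_width"],s["gripper_force"],s["force"])
```

```text
[ 468.78318417 -271.2936689   281.63934969] 40.00746858813916 19.967972338199615 [ 2.31544732 -1.36797014  2.42130883]
```

View pics/lift.png

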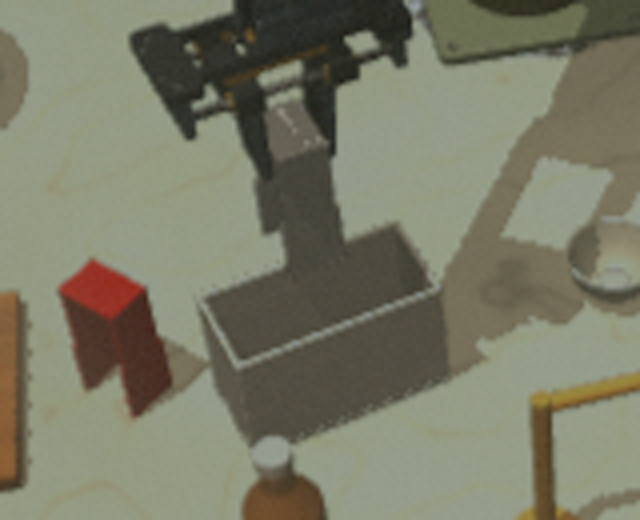

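The picture shows the tongs' crown in the fingers at about (295,130), with the blades hanging straight and nearly clear of the caddy. Next I carry them to the tray.

Request:
apply_moves([
  [-1, 0, 0, 0.01, 0, 0, 0],
  [-1, 0, 0.015, 0, 0, 0, 0],
  [-1, -0.001, 0.03, 0, 0, 0, 0],
  [-1, -0.002, 0.035, 0, 0, 0, 0],
  [-1, -0.002, 0.035, 0, 0, 0, 0],
])

```text
time_s: 5.48
ee_pos: [460.1, -152.9, 281.5]
ee_rot: [-179.9, 0.2, 14.3]
force: [0.5, -0.7, -0.7]
gripper_width: 40.0
gripper_force: 20.0
```

Request:
apply_moves([
  [-1, -0.002, 0.035, 0, 0, 0, 0],
  [-1, -0.002, 0.035, 0, 0, 0, 0],
  [-1, -0.002, 0.035, 0, 0, 0, 0],
  [-1, -0.002, 0.035, 0, 0, 0, 0],
  [-1, -0.002, 0.035, 0, 0, 0, 0],
])

```text
time_s: 5.9
ee_pos: [449.5, 22.3, 281.8]
ee_rot: [-179.9, 0.2, 14.3]
force: [0.5, 0.3, -0.7]
gripper_width: 40.0
gripper_force: 20.0
```

Request:
apply_moves([
  [-1, -0.001, 0.035, 0, 0, 0, 0],
  [-1, -0.001, 0.035, 0, 0, 0, 0],
  [-1, -0.001, 0.035, 0, 0, 0, 0],
  [-1, -0.001, 0.035, -0.01, 0, 0, 0],
  [-1, -0.001, 0.03, -0.02, 0, 0, 0],
])

```text
time_s: 6.32
ee_pos: [445.9, 193.1, 253.6]
ee_rot: [-179.9, -0.2, 14.4]
force: [0.7, -0.3, -0.3]
gripper_width: 39.7
gripper_force: 20.0
```

Request:
apply_moves([
  [-1, -0.001, 0.03, -0.03, 0, 0, 0],
  [-1, 0, 0.02, -0.03, 0, 0, 0],
  [-1, 0, 0.01, -0.03, 0, 0, 0],
  [-1, 0, 0, -0.02, 0, 0, 0],
  [-1, 0, 0, 0, 0, 0, 0],
])

```text
time_s: 6.73
ee_pos: [440.6, 248.6, 138.2]
ee_rot: [179.8, 0.7, 14.4]
force: [-0.5, -0.5, -2.1]
gripper_width: 39.7
gripper_force: 20.0
```

Request:
apply_moves([
  [-1, 0, 0, -0.008, 0, 0, 0],
  [-1, 0, 0, -0.007, 0, 0, 0],
  [-1, 0, 0, -0.004, 0, 0, 0],
  [-1, 0, 0, 0, 0, 0, 0],
  [-1, 0, 0, 0, 0, 0, 0],
])

```text
time_s: 7.15
ee_pos: [445.7, 249.4, 125.2]
ee_rot: [-180.0, -0.1, 14.3]
force: [-0.3, -0.3, -2.0]
gripper_width: 39.4
gripper_force: 20.0
```

Request:
apply_moves([
  [-1, 0, 0, -0.002, 0, 0, 0],
  [-1, 0, 0, -0.001, 0, 0, 0],
  [-1, 0, 0, -0.001, 0, 0, 0],
  [-1, 0, 0, 0, 0, 0, 0],
  [-1, 0, 0, 0, 0, 0, 0],
])

```text
time_s: 7.57
ee_pos: [445.4, 249.6, 120.6]
ee_rot: [180.0, -0.0, 14.3]
force: [0.8, -0.6, -1.5]
gripper_width: 40.2
gripper_force: 20.0
```

Request:
apply_moves([
  [-1, 0, 0, -0.001, 0, 0, 0],
  [-1, 0, 0, -0.001, 0, 0, 0],
  [-1, 0, 0, 0, 0, 0, 0],
])

```text
time_s: 7.82
ee_pos: [445.2, 249.5, 118.3]
ee_rot: [180.0, 0.0, 14.3]
force: [0.2, 0.6, -1.1]
gripper_width: 39.5
gripper_force: 20.0
```

Request:
apply_moves([
  [-1, 0, 0, -0.001, 0, 0, 0],
  [-1, 0, 0, 0, 0, 0, 0],
])

```text
time_s: 7.98
ee_pos: [445.5, 249.6, 118.1]
ee_rot: [180.0, -0.0, 14.4]
force: [-1.0, -1.2, 2.8]
gripper_width: 40.0
gripper_force: 20.0
```

Run:
```python
from h import *
g=cam("scene")
cv2.imwrite("pics/tray.png",cv2.resize(g["color"][90:220,330:470],None,fx=4,fy=4,interpolation=cv2.INTER_CUBIC)[:,:,::-1])
s=status.state();print(s["ee_pos"],s["force"])
```

```text
[445.49962552 249.55092311 118.09026326] [-0.60552202 -1.25665748  4.3321501 ]
```

View pics/tray.png

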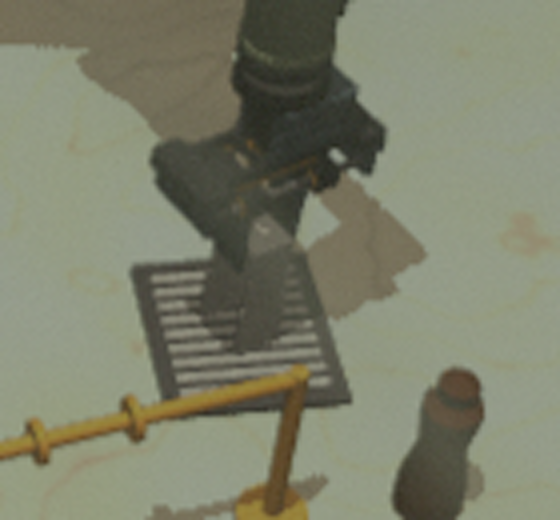

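The tongs stand upright on the tray at about (250,300), with the contact force now upward. I'll release, back off, and turn 90°.

Request:
apply_moves([
  [-0.5, 0, 0, 0, 0, 0, 0],
  [0, 0, 0, 0, 0, 0, 0],
  [0.5, 0, 0, 0, 0, 0, 0],
  [1, 0, 0, 0, 0, 0, 0],
  [1, 0, 0, 0, 0, 0, 0],
])

```text
time_s: 8.45
ee_pos: [445.4, 249.6, 117.3]
ee_rot: [180.0, 0.0, 14.3]
force: [-0.1, -0.2, -0.6]
gripper_width: 62.6
gripper_force: 0.0
```

Request:
apply_moves([
  [1, 0, 0, 0, 0, 0, 0],
  [1, 0, 0, 0, 0, 0, 0],
  [1, 0, 0, 0.005, 0, 0, 0],
  [1, 0, 0, 0.02, 0, 0, 0],
  [1, 0, 0, 0.03, 0, 0, 0],
])

```text
time_s: 8.87
ee_pos: [443.7, 248.6, 171.0]
ee_rot: [179.9, 0.4, 14.3]
force: [-0.6, 0.8, -0.0]
gripper_width: 90.8
gripper_force: 0.0
```

Request:
apply_moves([
  [1, 0, 0, 0.025, 0, 0, 7],
  [1, 0, 0, 0.01, 0, 0, 7],
  [1, 0, 0, 0, 0, 0, 7],
  [1, 0, 0, 0, 0, 0, 7],
  [1, 0, 0, 0, 0, 0, 7],
])

```text
time_s: 9.28
ee_pos: [445.5, 249.6, 208.3]
ee_rot: [180.0, -0.1, 49.7]
force: [0.2, -1.0, 0.6]
gripper_width: 91.1
gripper_force: 0.0
```

Request:
apply_moves([
  [1, 0, 0, 0, 0, 0, 7],
  [1, 0, 0, 0, 0, 0, 7],
  [1, 0, 0, 0, 0, 0, 7],
  [1, 0, 0, 0, 0, 0, 7],
  [1, 0, 0, 0, 0, 0, 7],
])

```text
time_s: 9.7
ee_pos: [445.4, 249.6, 207.9]
ee_rot: [180.0, -0.0, 84.7]
force: [-0.4, -0.1, 0.5]
gripper_width: 91.1
gripper_force: 0.0
```

Request:
apply_moves([
  [1, 0, 0, 0, 0, 0, 7],
  [1, 0, 0, 0, 0, 0, 7],
  [1, 0, 0, 0, 0, 0, 6],
  [1, 0, 0, 0, 0, 0, 0],
  [1, 0, 0, 0, 0, 0, 0],
])

```text
time_s: 10.12
ee_pos: [445.4, 249.6, 207.8]
ee_rot: [180.0, -0.0, 104.2]
force: [-0.4, -0.5, -0.4]
gripper_width: 91.6
gripper_force: 0.0
```

Run:
```python
from h import *
g=cam("scene")
im=cv2.resize(g["color"][120:210,340:440],None,fx=6,fy=6,interpolation=cv2.INTER_CUBIC).copy()
a=np.radians(14.3);R=np.array([[np.cos(a),-np.sin(a)],[np.sin(a),np.cos(a)]])
P=[proj(g,[*(np.array([445.5,249.5])+R@np.array(s)),130]) for s in((-28.,-20.),(28.,-20.),(28.,20.),(-28.,20.))]
cv2.polylines(im,[((np.array(P)-[340,120]+.5)*6-.5).astype(np.int32)],True,(255,0,0),1)
cv2.imwrite("pics/stand.png",im[:,:,::-1]);print(status.state()["ee_pos"],status.state()["ee_rot"])
```

```text
[445.40617639 249.55533207 207.74236134] [ 1.79976724e+02 -3.25205610e-03  1.04201631e+02]
```

View pics/stand.png

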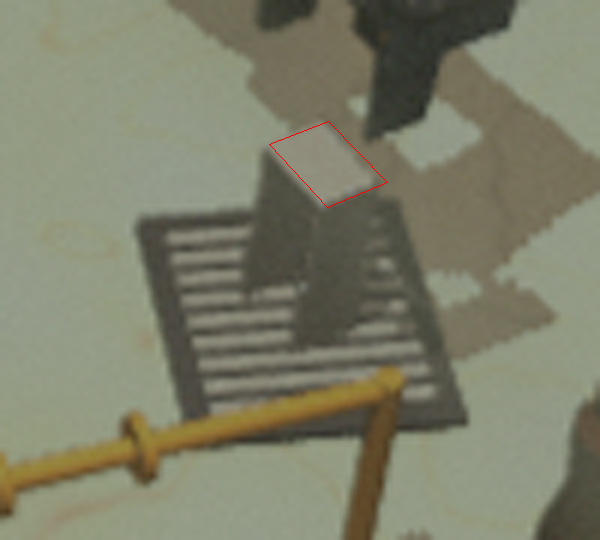

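The tongs stand upright and free on the tray, and the outline predicted from the TCP fits the crown at (328,165). Now I regrip them across the blades.

Request:
apply_moves([
  [1, 0, 0, -0.03, 0, 0, 0],
  [1, 0, 0, -0.03, 0, 0, 0],
  [1, 0, 0, -0.02, 0, 0, 0],
  [1, 0, 0, -0.01, 0, 0, 0],
  [1, 0, 0, -0.005, 0, 0, 0],
])

```text
time_s: 10.58
ee_pos: [444.7, 249.2, 111.2]
ee_rot: [-179.9, 0.0, 104.3]
force: [-0.5, 0.2, -0.9]
gripper_width: 91.5
gripper_force: 0.0
```

Request:
apply_moves([
  [1, 0, 0, 0, 0, 0, 0],
  [1, 0, 0, 0, 0, 0, 0],
  [-1, 0, 0, 0, 0, 0, 0],
  [-1, 0, 0, 0, 0, 0, 0],
  [-1, 0, 0, 0, 0, 0, 0],
])

```text
time_s: 11.0
ee_pos: [445.9, 249.8, 113.5]
ee_rot: [179.9, -0.0, 104.3]
force: [0.2, 0.1, -0.5]
gripper_width: 74.1
gripper_force: 0.0
```

Request:
apply_moves([
  [-1, 0, 0, 0, 0, 0, 0],
  [-1, 0, 0, 0, 0, 0, 0],
  [-1, 0, 0, 0, 0, 0, 0],
  [-1, 0, 0, 0, 0, 0, 0],
  [-1, 0, 0, 0, 0, 0, 0],
])

```text
time_s: 11.42
ee_pos: [445.5, 249.6, 112.8]
ee_rot: [180.0, -0.0, 104.3]
force: [-0.6, 0.8, 1.4]
gripper_width: 55.9
gripper_force: 20.0
```

Request:
apply_moves([
  [-1, 0, 0, 0.01, 0, 0, 0],
  [-1, 0, 0, 0.03, 0, 0, 0],
  [-1, 0, 0, 0.04, 0, 0, 0],
  [-1, 0, 0, 0.04, 0, 0, 0],
  [-1, 0, 0, 0.04, 0, 0, 0],
])

```text
time_s: 11.83
ee_pos: [444.8, 249.2, 274.6]
ee_rot: [-180.0, 0.0, 104.3]
force: [0.9, 0.5, -0.9]
gripper_width: 55.8
gripper_force: 20.0
```

Request:
apply_moves([
  [-1, 0, 0, 0.03, 0, 0, 0],
  [-1, 0.01, -0.01, 0.01, 0, 0, -1],
  [-1, 0.02, -0.02, 0, 0, 0, -1],
  [-1, 0.024, -0.025, 0, 0, 0, -1],
  [-1, 0.025, -0.026, 0, 0, 0, -1],
])

```text
time_s: 12.25
ee_pos: [524.6, 168.0, 313.6]
ee_rot: [179.9, -0.0, 100.4]
force: [0.7, 0.2, -0.6]
gripper_width: 56.0
gripper_force: 20.0
```

Request:
apply_moves([
  [-1, 0.025, -0.026, 0, 0, 0, -1],
  [-1, 0.025, -0.026, 0, 0, 0, -1],
  [-1, 0.025, -0.026, 0, 0, 0, -1],
  [-1, 0.02, -0.023, 0, 0, 0, -2],
  [-1, 0.015, -0.016, 0, 0, 0, -2],
])

```text
time_s: 12.67
ee_pos: [635.7, 49.0, 312.3]
ee_rot: [-180.0, 0.1, 93.1]
force: [0.1, 0.5, -1.6]
gripper_width: 55.8
gripper_force: 20.0
```

Request:
apply_moves([
  [-1, 0.01, -0.01, 0, 0, 0, 0],
  [-1, 0.005, -0.005, 0, 0, 0, 0],
  [-1, 0, 0, 0, 0, 0, 0],
  [-1, 0, 0, 0, 0, 0, 0],
  [-1, 0, 0, 0, 0, 0, 0],
])

```text
time_s: 13.08
ee_pos: [648.6, 37.8, 312.9]
ee_rot: [-180.0, -0.0, 93.4]
force: [0.9, -0.1, -1.5]
gripper_width: 55.7
gripper_force: 20.0
```

Run:
```python
from h import *
g=cam("scene");s=status.state();e=s["ee_pos"];print(e,s["ee_rot"],s["gripper_width"],s["force"])
O=np.array([290,80]);im=cv2.resize(g["color"][80:220,290:430],None,fx=4,fy=4,interpolation=cv2.INTER_CUBIC).copy()
a=np.radians(s["ee_rot"][2]-90);R=np.array([[np.cos(a),-np.sin(a)],[np.sin(a),np.cos(a)]])
b=e[2]-103
for z,hy in((b+120,20.),(b,23.)):
    P=[proj(g,[*(e[:2]+R@np.array(q)),z]) for q in((-28.,-hy),(28.,-hy),(28.,hy),(-28.,hy))]
    cv2.polylines(im,[((np.array(P)-O+.5)*4-.5).astype(np.int32)],True,(255,0,0),1)
d=np.array([np.cos(np.radians(93.4)),np.sin(np.radians(93.4))])
for k in(-37,0,37):
    p=(proj(g,[*(np.array([649.5,36.5])+k*d),165])-O+.5)*4-.5
    cv2.circle(im,tuple(int(v) for v in p),3,(0,255,255),-1)
cv2.imwrite("pics/over.png",im[:,:,::-1])
```

```text
[648.56831454  37.81169492 312.99268524] [ 1.79994794e+02 -2.41375578e-02  9.34519738e+01] 56.17753857663433 [-0.09297762  0.67439139 -1.06718252]
```

View pics/over.png

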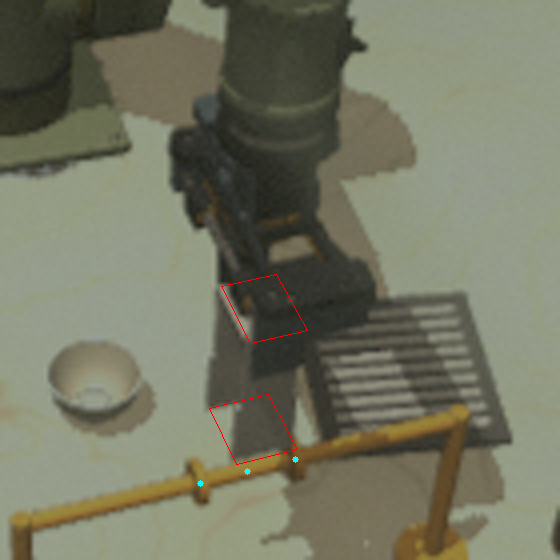

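The picture shows the tongs held above the bar at about (250,460), with the blade ends between the stops. The bottom outline agrees to about 1 px, and the cyan points lie on the stops. I lower in stages.

Request:
apply_moves([
  [-1, 0, -0.001, -0.01, 0, 0, 0],
  [-1, 0, 0, -0.015, 0, 0, 0],
  [-1, 0, 0, -0.015, 0, 0, 0],
  [-1, 0, 0, -0.015, 0, 0, 0],
  [-1, 0, 0, -0.01, 0, 0, 0],
])

```text
time_s: 13.55
ee_pos: [648.1, 36.2, 245.4]
ee_rot: [-179.8, -0.0, 93.4]
force: [-0.8, -0.1, -1.5]
gripper_width: 56.3
gripper_force: 20.0
```

Request:
apply_moves([
  [-1, 0, 0, -0.015, 0, 0, 0],
  [-1, 0, 0, -0.015, 0, 0, 0],
  [-1, 0, 0, -0.015, 0, 0, 0],
  [-1, 0, 0, -0.01, 0, 0, 0],
  [-1, 0, 0, -0.008, 0, 0, 0],
])

```text
time_s: 13.97
ee_pos: [648.7, 35.9, 183.3]
ee_rot: [-179.9, -0.0, 93.4]
force: [-0.8, -0.2, -0.4]
gripper_width: 56.2
gripper_force: 20.0
```

Request:
apply_moves([
  [-1, 0, 0, -0.008, 0, 0, 0],
  [-1, 0, 0, -0.004, 0, 0, 0],
  [-1, 0, 0, -0.003, 0, 0, 0],
  [-1, 0, 0, 0, 0, 0, 0],
  [-1, 0, 0, 0, 0, 0, 0],
])

```text
time_s: 14.38
ee_pos: [649.7, 35.6, 169.9]
ee_rot: [179.9, 0.0, 93.3]
force: [0.1, -0.1, -0.9]
gripper_width: 56.1
gripper_force: 20.0
```

Request:
apply_moves([
  [-1, 0, 0, -0.003, 0, 0, 0],
  [-1, 0, 0, -0.002, 0, 0, 0],
  [-1, 0, 0, -0.001, 0, 0, 0],
  [-1, 0, 0, 0, 0, 0, 0],
  [-1, 0, 0, 0, 0, 0, 0],
])

```text
time_s: 14.8
ee_pos: [649.4, 35.5, 163.5]
ee_rot: [180.0, -0.0, 93.3]
force: [-0.1, 0.6, -2.0]
gripper_width: 56.0
gripper_force: 20.0
```

Request:
apply_moves([
  [-1, 0, 0, -0.001, 0, 0, 0],
  [-1, 0, 0, -0.001, 0, 0, 0],
  [-1, 0, 0, 0, 0, 0, 0],
  [-1, 0, 0, 0, 0, 0, 0],
])

```text
time_s: 15.13
ee_pos: [649.3, 35.5, 161.5]
ee_rot: [-180.0, -0.0, 93.3]
force: [0.3, -0.8, -2.0]
gripper_width: 55.5
gripper_force: 20.0
```

Request:
apply_moves([
  [-1, 0, 0, -0.001, 0, 0, 0],
  [-1, 0, 0, 0, 0, 0, 0],
  [-1, 0, 0, 0, 0, 0, 0],
])

```text
time_s: 15.38
ee_pos: [649.5, 35.6, 160.8]
ee_rot: [180.0, 0.0, 93.3]
force: [-0.7, 0.3, -0.2]
gripper_width: 55.6
gripper_force: 20.0
```

Request:
apply_moves([
  [-1, 0, 0, -0.001, 0, 0, 0],
  [-1, 0, 0, 0, 0, 0, 0],
  [-1, 0, 0, 0, 0, 0, 0],
])

```text
time_s: 15.63
ee_pos: [649.6, 35.6, 160.7]
ee_rot: [179.9, 0.0, 93.3]
force: [-2.8, 0.4, 5.6]
gripper_width: 55.4
gripper_force: 20.0
```

There is contact with the bar (5.6 N up). I release gently and check.

Request:
apply_moves([
  [0.3, 0, 0, 0, 0, 0, 0],
  [0.4, 0, 0, 0, 0, 0, 0],
  [0.6, 0, 0, 0, 0, 0, 0],
  [0.8, 0, 0, 0, 0, 0, 0],
  [1, 0, 0, 0, 0, 0, 0],
])

```text
time_s: 16.05
ee_pos: [649.3, 35.6, 159.2]
ee_rot: [-180.0, -0.0, 93.4]
force: [-0.3, 0.9, 0.8]
gripper_width: 80.8
gripper_force: 0.0
```

Request:
apply_moves([
  [1, 0, 0, 0, 0, 0, 0],
  [1, 0, 0, 0, 0, 0, 0],
  [1, 0, 0, 0, 0, 0, 0],
  [1, 0, 0, 0.005, 0, 0, 0],
  [1, 0, 0, 0.01, 0, 0, 0],
])

```text
time_s: 16.47
ee_pos: [648.6, 35.5, 173.8]
ee_rot: [-179.8, -0.0, 93.3]
force: [-0.6, -0.0, 0.3]
gripper_width: 91.2
gripper_force: 0.0
```

Request:
apply_moves([
  [1, 0, 0, 0.02, 0, 0, 0],
  [1, 0, 0, 0.03, 0, 0, 0],
  [1, 0, 0, 0.035, 0, 0, 0],
  [1, 0, 0, 0.03, 0, 0, 0],
  [1, 0, 0, 0, 0, 0, 0],
])

```text
time_s: 16.88
ee_pos: [652.1, 35.7, 298.5]
ee_rot: [179.1, 0.0, 93.3]
force: [0.8, -0.8, 1.1]
gripper_width: 90.9
gripper_force: 0.0
```

Run:
```python
from h import *
g=cam("scene");print(status.state()["ee_pos"],status.state()["gripper_width"])
cv2.imwrite("pics/hang.png",cv2.resize(g["color"][120:260,290:430],None,fx=4,fy=4,interpolation=cv2.INTER_CUBIC)[:,:,::-1])
```

```text
[651.10251041  35.66138871 295.043465  ] 91.36837221908762
```

View pics/hang.png

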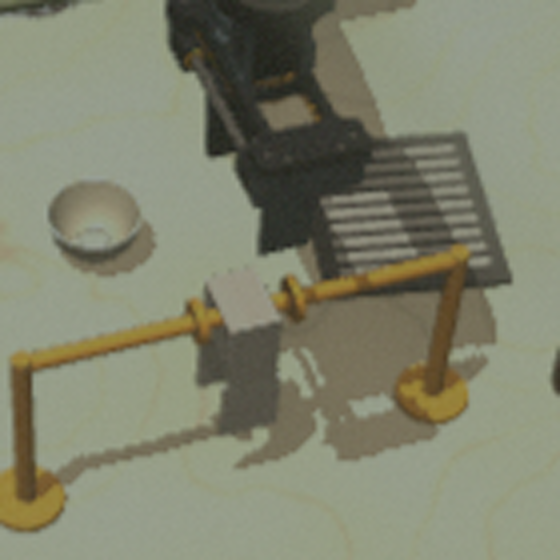

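The tongs hang astride the bar between the stops, with the crown at (243,298), level, and the gripper is clear above. I let them settle, then hand in.

Request:
apply_moves([
  [1, 0, 0, 0, 0, 0, 0],
  [1, 0, 0, 0, 0, 0, 0],
  [1, 0, 0, 0, 0, 0, 0],
  [1, 0, 0, 0, 0, 0, 0],
  [1, 0, 0, 0, 0, 0, 0],
])

```text
time_s: 17.35
ee_pos: [649.1, 35.5, 288.4]
ee_rot: [-179.9, -0.0, 93.3]
force: [-0.8, -0.5, -0.0]
gripper_width: 91.5
gripper_force: 0.0
```

Request:
apply_moves([
  [1, 0, 0, 0, 0, 0, 0],
  [1, 0, 0, 0, 0, 0, 0],
  [1, 0, 0, 0, 0, 0, 0],
  [1, 0, 0, 0, 0, 0, 0],
  [1, 0, 0, 0, 0, 0, 0],
])

```text
time_s: 17.77
ee_pos: [649.4, 35.5, 289.5]
ee_rot: [180.0, -0.0, 93.3]
force: [-0.8, -0.1, -0.6]
gripper_width: 91.3
gripper_force: 0.0
```

Request:
apply_moves([
  [1, 0, 0, 0, 0, 0, 0],
  [1, 0, 0, 0, 0, 0, 0],
  [1, 0, 0, 0, 0, 0, 0],
  [1, 0, 0, 0, 0, 0, 0],
  [1, 0, 0, 0, 0, 0, 0],
])

```text
time_s: 18.18
ee_pos: [649.4, 35.5, 289.5]
ee_rot: [180.0, 0.0, 93.3]
force: [-1.4, 0.5, -0.2]
gripper_width: 91.2
gripper_force: 0.0
```

```bash
python3 -c "
from workcell import env
print(env.job_done())"
```

```text
the job is handed in; nothing more can be done
None
```

The tongs stood upright and free on the drip tray, then were hung astride the rail between the stops, and the job was handed in at about 18 s; it returned no verdict, but the last picture showed them hanging level with the gripper clear.

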